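# Slide the fish tin through the gate of the stock lane

## Robot

A 7-joint arm with a two-finger parallel gripper is mounted at the origin on the work surface. World frame = base frame: x ahead of the robot, y to its left, z up, the work surface at z = 0. Lengths are in m, angles in rad, forces in N, time in s.
With the tool pointing down it reaches from about 0.425 to 0.875 m from the base axis. Payload 4.7 kg.
Tool frame: the origin (TCP) lies on the centre line of the jaws, within the pads' length; the fingertips stand 19 mm ahead of it and the grasp point (between the pads) is the TCP; x points along the fingers, z is the direction in which the jaws open and shut, and the axes are right-handed (so a half turn about x gives the same grasp; the last joint's range is limited). The gripper opens to 87 mm and grips with 3 to 60 N. Pads are 19 mm wide; open, the fingers measure 117 mm over their backs; the gripper's body (75 mm by 190 mm) begins 51 mm behind the grasp point.
Start: joints at [-1.12, 0.321, -0.07, 1.45, 0.023, 1.371, -0.057], TCP at [0.275, 0.589, 0.242] pointing down, gripper open.
Joint ranges: [-2.86, 2.86], [-0.3, 2.09], [-1.38, 1.24], [0.06, 2.45], [-1.56, 4.7], [0.09, 2.05], [-2.69, 2.69]. Speed limits (rad/s): [2.57, 2.57, 3.14, 3.14, 3.14, 3.14, 3.14].

## Interface

Orientations are given as a rotation vector (axis times angle).
In Python, from bench import get_state, get_image, camera_info, close_job gives the robot as it stands.
- The arm moves only by the tool jog_arm, never from a script. Its argument "targets" is a list of rows, each a list of 7 numbers: the turn, a rotation vector about the tool's x, y, z in degrees, then the shift along the tool's x, y, z in cm, then the finger opening in cm, from 0 to 8.7. In form: [[wx, wy, wz, tx, ty, tz, jaw], ...]. A call has 1 to 10 rows; each row shifts and turns the commanded pose from where the row before left it, along the tool's axes as they then stand; what a row does not reach is not made up. A row lasts 1/8 s, in which the tool goes at most 62.5 mm and 10.7 degrees, less where a joint would pass 70% of its speed; a pose out of reach is approached as far as the arm can. A call is refused whole if a number of a shift passes 6.25 or a number of a turn 10.7, either way. A call with a gripper value outside its range is refused whole. The fingers move at their own pace and stop on an object; "squeeze" is the grip in N (left out, the last holds). Time passes only in rows, so rows that do not move let the fingers close. It gives the time, the measured TCP pose, the force and the opening at its end, in the units of the state.
- get_state(): the state, without advancing time (a new reading comes with each control period).
- get_image(name): name is "scene" or "top" or "wrist"; returns (picture, depth): 420x560x3 uint8, red, green, blue; 420x560 float32, m along the optical axis (not along the pixel's ray), 0 where there is no reading.
- camera_info(name): a dict with "intrinsics" (3x3 intrinsics, pixels), "world_from_camera" (4x4, takes a point from camera to world coordinates); the wrist camera has in their place "mount" (4x4, takes a point from camera to tool coordinates, whose origin is the TCP and whose axes are the tool frame's). Camera axes: x right, y up, looking along -z (the intrinsics and any distortion apply to the point x, -y, -z); pixel columns grow to the right and rows downward; lengths in m; the calibration is good to about 2 mm. A picture is of the moment at which its call begins: read the wrist's pose just before it. camera_info takes no time and is no camera call.
- close_job(): hands the job in, once; it reports no verdict.
The state is a dict: "time": time; "joint_positions": joint angles; "qd": joint speeds; "joint_torque": joint torques, N m; "position": TCP position; "tool_rot": TCP orientation; "ft_force": force on the tool from outside, world axes, zero at the start; "torque": the same for the moment, N m; "grip_width": opening from 0.0 (shut) to 1.0 (fully open).
Only numpy, scipy, OpenCV 4.12 (cv2) and the standard library are available. Lean on these libraries where they do the work, as an engineer would, in place of code of your own. Each camera call takes 0.05 s, during which the arm holds its last target.

## Task

Push the flat fish tin along the table with the fingers, through the narrow gap between the two steel posts and on into the stock lane until it is fully home against the end stop. Only push it: keep it flat on the table, do not pick it up or tip it, and leave all the other goods where they stand. Then take the fingers away.

Things in the scene. Friction and masses are not known exactly. Their poses are not given: they have to be found in the camera images.
- tin: The flat round fish tin, the only low wide one: bare steel, paper band, ring pull on top, 86 mm diameter, 38 mm high (ring pull to 41), about 0.2 kg; loose, standing flat on the table on the robot's left, the way to the lane free. It slides with ordinary friction (1 to 3 N). Origin at the centre of its underside, z up; its yaw means nothing.
- lane: Stock lane: a low frame screwed to the table, empty, no floor (the tin slides on the table). Origin on the table midway between its two gate posts; x points level through the gap into the lane (roughly to the robot's right), y across, z up. The round steel posts: 28 mm diameter, 50 mm high, axes at x = 0, y = +60 and -60 mm; free gap 92 mm, 3 mm more than the tin on each side.
- lane_home (a point): Where the centre of the tin's underside is when fully home: x = 100 mm, y = 0 in the lane's frame, same axes. The fixed end stop's face is 43 mm further on (x = 143 mm; 50 mm high, 132 mm wide). Side walls 6 mm thick, 40 mm high, inner faces at y = +60 and -60 mm, run from the posts to the stop; screw flanges 3 mm thick lie outside them out to y = +84 and -84 mm.
- bean_can: Bystander, to be left alone: tall food can with a green label, 73 mm diameter, 108 mm high, 0.45 kg. Origin at the centre of its underside.
- soup_can: Bystander, to be left alone: tall food can with a paper label, 66 mm diameter, 100 mm high, 0.38 kg. Origin at the centre of its underside.
- puree_can: Bystander, to be left alone: small can, 53 mm diameter, 55 mm high, 0.1 kg. Origin at the centre of its underside.
- jar: Bystander, to be left alone: closed jar with a steel cap, 62 mm diameter, 85 mm high, 0.3 kg. Origin at the centre of its underside.
- tape: Bystander, to be left alone: empty cardboard ring (tape core) lying flat, 90 mm outside diameter, 25 mm high. Origin at the centre of its underside.
- carton: Bystander, to be left alone: upright cardboard carton, 60 by 110 mm (its x, y), 160 mm high. Origin at the centre of its underside.

How it is judged:
On the way:
1. the tin stands flat in the gap between the two posts (x of tin in the frame of lane between -0.02 and 0.02 m and y of tin in the frame of lane between -0.01 and 0.01 m and height (world z) of tin below 0.006 m), for 0.02 s.
At the end, for the whole second after the job is handed in: The tin has gone through the gap flat on the table and rests in the lane, flat, its edge within 8 mm of the end stop; the other goods have moved less than 20 mm (x of tin in the frame of lane between 0.092 and 0.106 m and y of tin in the frame of lane between -0.02 and 0.02 m and height (world z) of tin below 0.006 m and angle between tin's own z axis and vertical below 0.1 rad and linear speed of tin below 0.02 m/s); the robot touches nothing.
It fails at once if the tin is lifted more than 10 mm off the table (height (world z) of tin above 0.01 m).
It fails at once if the tin is tipped more than about 14 degrees (angle between tin's own z axis and vertical above 0.25 rad).
It fails at once if another of the goods is moved more than 20 mm or knocked over (distance of any of bean_can, soup_can, puree_can, jar, tape, carton from where it was at the start of the episode above 0.02 m or angle between any of bean_can, soup_can, puree_can, jar, tape, carton's own z axis and vertical above 0.4 rad).
It also fails if it takes over 46 s, if anything falls off the work surface, if the arm or the gripper's body presses on something with over 40 N, if the wrist force passes 120 N, or if a joint passes its speed limit or range.

## Working session

There is one attempt and no reset: what is moved stays moved. The work goes in short steps, Python scripts to look and compute and a tool call to move; the robot and the scene stay as the last step left them, time stands still between calls to the robot, and variables do not carry over. Pictures are saved under pics/ and viewed, and the job is handed in when it is done.

Besides the shell and the picture viewer there is one more tool, called in YAML: its name, and indented under it one key for each argument. jog_arm: Moves the arm, as the interface text tells. Its arguments: {"type":"object","properties":{"targets":{"type":"array"},"squeeze":{"type":"number"}},"required":["targets"]}

```bash
mkdir -p pics; python3 - <<'E'
from bench import *
import cv2,numpy as np
s=get_state();print(s)
for n in("scene","top"):
    c=camera_info(n);print(n,c)
    p,d=get_image(n);cv2.imwrite(f"pics/{n}0.png",p[:,:,::-1]);np.savez(f"{n}0.npz",p=p,d=d)
E
```

```text
{'time': 0.0, 'joint_positions': array([-1.11987794,  0.32184486, -0.07007616,  1.45167849,  0.02257908,
        1.37077664, -0.05690557]), 'qd': array([-0.00176956,  0.00137191, -0.00057691,  0.00150361, -0.00015229,
       -0.00035357, -0.00192462]), 'joint_torque': array([-3.51343788e-04, -4.91284883e+01, -4.04369496e-01, -3.12531245e+01,
       -6.39478443e-02,  4.34904615e-02,  2.05965980e-04]), 'position': array([0.27481269, 0.58848172, 0.24044545]), 'tool_rot': array([-0.88282245,  1.38635611,  0.88101992]), 'ft_force': array([-0.74381243,  0.12662751,  0.50840557]), 'torque': array([-0.01116981,  0.05327634,  0.02228591]), 'grip_width': 0.9985626161193973}
scene {'intrinsics': array([[514.61881215,   0.        , 266.23085885],
       [  0.        , 514.61881215, 218.81151604],
       [  0.        ,   0.        ,   1.        ]]), 'world_from_camera': array([[ 0.79110182, -0.52606203,  0.31211642,  0.87115842],
       [ 0.61162874,  0.67341425, -0.41523912, -0.44321799],
       [ 0.00825789,  0.51939579,  0.8544939 ,  0.86740106],
       [ 0.        ,  0.        ,  0.        ,  1.        ]])}
top {'intrinsics': array([[399.40701528,   0.        , 277.29491253],
       [  0.        , 399.40701528, 205.07925772],
       [  0.        ,   0.        ,   1.        ]]), 'world_from_camera': array([[ 0.02839514,  0.986596  , -0.16069243,  0.39602427],
       [-0.99935166,  0.03157881,  0.01729263, -0.03008926],
       [ 0.02213532,  0.16009722,  0.98685303,  1.04031221],
       [ 0.        ,  0.        ,  0.        ,  1.        ]])}
```

View pics/scene0.png

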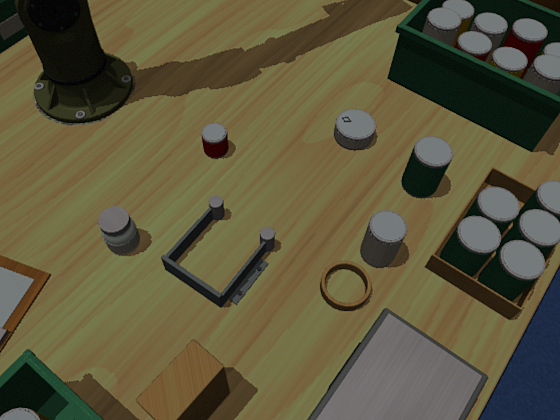

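View pics/top0.png

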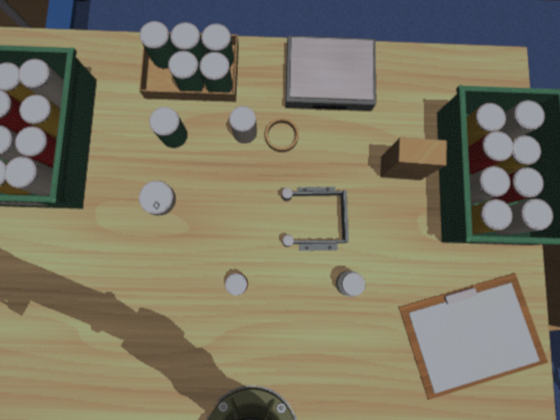

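Top view: tin at about (157,198), posts at (288,193) and (288,240), with the lane opening to the left and its stop at column 345. The puree can is at (236,284). I'll measure these accurately in both views.

```bash
cat > h.py <<'E'
import numpy as np,cv2
from bench import camera_info
def ray(n,u,v,z):
    c=camera_info(n);K=c["intrinsics"];T=c["world_from_camera"]
    d=np.array([(u-K[0,2])/K[0,0],-(v-K[1,2])/K[1,1],-1.])
    d=T[:3,:3]@d;o=T[:3,3];return o+d*(z-o[2])/d[2]
def proj(n,P):
    c=camera_info(n);K=c["intrinsics"];T=np.linalg.inv(c["world_from_camera"])
    q=T[:3,:3]@np.array(P)+T[:3,3];return K[0,0]*q[0]/-q[2]+K[0,2],K[1,1]*-q[1]/-q[2]+K[1,2]
E
python3 - <<'E'
from h import *
for n,boxes in(("top",[(115,165,95,75),(265,175,100,80)]),("scene",[(320,95,70,65),(150,185,140,130)])):
    p=np.load(n+"0.npz")["p"][:,:,::-1]
    ims=[]
    for x,y,w,h in boxes: ims.append(cv2.resize(p[y:y+h,x:x+w],(395,395*h//w),interpolation=cv2.INTER_CUBIC))
    H=max(i.shape[0] for i in ims);o=np.zeros((H,800,3),np.uint8)
    for k,i in enumerate(ims):o[:i.shape[0],k*400:k*400+395]=i
    cv2.imwrite(f"pics/z_{n}.png",o)
d=np.load("top0.npz")["d"]
# bright/grey mask blobs
for n in("top","scene"):
    p=np.load(n+"0.npz")["p"];hsv=cv2.cvtColor(p,cv2.COLOR_RGB2HSV)
    m=((hsv[...,1]<50)&(hsv[...,2]>115)).astype(np.uint8)
    k,l,st,c=cv2.connectedComponentsWithStats(m)
    for i in range(1,k):
        if 30<st[i,4]<2500: print(n,st[i],c[i].round(1))
E
```

```text
top [138  21  30  27 608] [153.4  33.9]
top [171  22  28  27 597] [184.7  35.1]
top [202  23  29  27 595] [215.6  36.3]
top [169  51  29  27 605] [182.6  64.2]
top [200  53  29  26 597] [214.   65.3]
top [   0   59   49   58 1308] [20.1 78.3]
top [ 20  95  30  28 665] [ 34.5 108.5]
top [515 101  29  28 633] [529.2 114.4]
top [ 477  104   64   60 1913] [504.9 137.6]
top [149 106  31  29 685] [163.6 120.1]
top [229 106  27  25 535] [242.1 118. ]
top [  0 126  12  27 236] [  4.3 138.8]
top [ 15 127  31  29 692] [ 30.2 140.9]
top [  0 157  36  31 860] [ 17.6 171.7]
top [481 167  29  29 666] [494.8 180.8]
top [514 168  29  29 657] [528.1 181.9]
top [139 180  34  35 904] [155.2 196.7]
top [282 187  11  11  93] [287.  192.2]
top [522 199  31  31 716] [537.  214.1]
top [482 200  30  30 697] [496.8 214.3]
top [345 204   3  20  35] [346.4 213.7]
top [283 235  14  11 106] [288.2 239.9]
top [299 244  39   7  74] [319.6 248.8]
top [343 271  23  26 453] [353.7 284. ]
top [225 273  22  23 394] [235.4 284. ]
top [247 385  50  35 105] [276.8 398.2]
top [277 403   9  10  63] [280.9 407.9]
scene [429  
[... 179 characters left out ...]
144] [553.6  49. ]
scene [495  48  31  20 484] [510.2  57.4]
scene [535  55  25  22 420] [548.7  65. ]
scene [338 110  37  28 731] [356.3 123.4]
scene [203 124  22  16 284] [213.6 131.4]
scene [417 137  34  28 710] [433.5 150. ]
scene [540 182  20  29 449] [551.1 194.5]
scene [480 188  38  31 882] [498.8 202.6]
scene [372 211  33  29 736] [388.1 225.4]
scene [521 210  39  33 944] [541.1 226. ]
scene [460 217  40  33 994] [479.3 233. ]
scene [ 501  241   43   36 1075] [522.8 258.2]
scene [   0  267   33   60 1070] [ 10.8 291.8]
scene [378 314  14  21  44] [384.6 322.6]
scene [410 374  15  25  49] [416.3 387.3]
scene [405 377  14  20  33] [411.4 387. ]
scene [  0 409  39  11 287] [ 18.8 415.2]
```

```bash
ls pics
```

```text
scene0.png
top0.png
z_scene.png
z_top.png
```

View pics/z_top.png

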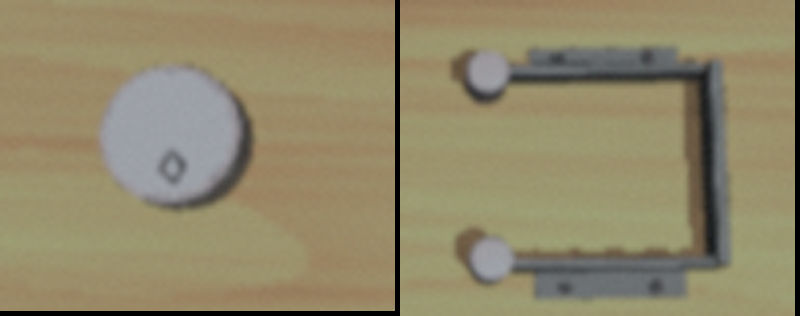

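View pics/z_scene.png

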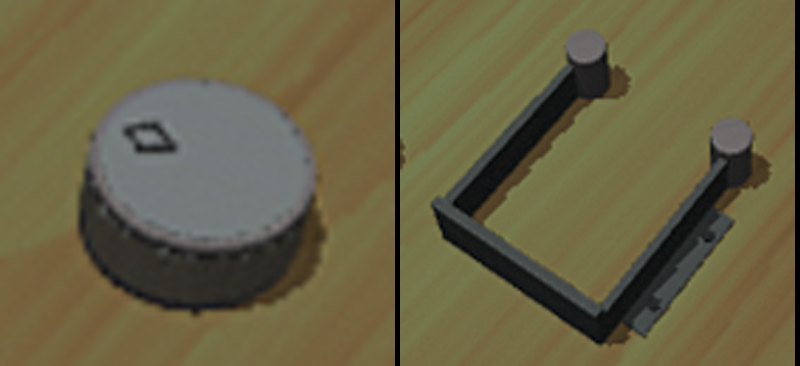

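```bash
python3 - <<'E'
from h import *
def fit(n,x,y,w,h,z,D,thr):
    p=np.load(n+"0.npz")["p"];hsv=cv2.cvtColor(p,cv2.COLOR_RGB2HSV)
    S=6
    sub=cv2.resize(hsv[y:y+h,x:x+w],None,fx=S,fy=S,interpolation=cv2.INTER_LINEAR)
    m=((sub[...,1]<60)&(sub[...,2]>thr)).astype(np.uint8)
    m=cv2.morphologyEx(m,cv2.MORPH_OPEN,np.ones((19,19)))
    cs,_=cv2.findContours(m,cv2.RETR_EXTERNAL,cv2.CHAIN_APPROX_NONE)
    c=cv2.convexHull(max(cs,key=cv2.contourArea));e=cv2.fitEllipse(c)
    u=(e[0][0]+.5)/S-.5+x;v=(e[0][1]+.5)/S-.5+y
    P=ray(n,u,v,z);T=camera_info(n)["world_from_camera"];K=camera_info(n)["intrinsics"]
    print(n,thr,"px",round(u,1),round(v,1),"axes",np.round(np.array(e[1])/S,1),"exp",round(K[0,0]*D/np.linalg.norm(P-T[:3,3]),1),P.round(4))
    return P
for thr in(110,125):
  for n,bt,bl,br in(("top",(130,170,60,60),(274,180,26,26),(276,226,26,26)),("scene",(325,100,60,60),(260,222,18,30),(206,192,22,30))):
    t=fit(n,*bt,.038,.086,thr);l=fit(n,*bl,.05,.028,thr);r=fit(n,*br,.05,.028,thr)
    print("gap",np.linalg.norm(l-r)," mid",(l+r)/2,"yaw axis x deg",np.degrees(np.arctan2(*((lambda d:(-d[0],d[1]))((l-r)[:2])))))
# stop corners
E
python3 - <<'E'
from h import *
import numpy as np
for n,(u,v) in(("top",(265+313/3.95,175+62/3.95)),("top",(265+327/3.95,175+262/3.95)),("scene",(150+38/2.82,185+203/2.82)),("scene",(150+203/2.82,185+318/2.82))): print(n,ray(n,u,v,.05))
E
```

```text
top 110 px 155.2 196.7 axes [33.3 35.8] exp 32.4 [0.5708 0.2624 0.038 ]
top 110 px 287.2 192.2 axes [11.1 12.1] exp 11.1 [ 0.591  -0.0714  0.05  ]
top 110 px 288.1 239.8 axes [12.  12.5] exp 11.2 [ 0.471  -0.0767  0.05  ]
gap 0.12012786385665741  mid [ 0.53097395 -0.07405944  0.05      ] yaw axis x deg -87.50180634885633
scene 110 px 355.4 122.7 axes [28.4 39. ] exp 39.1 [0.5715 0.2665 0.038 ]
top [ 0.59966418 -0.21617904  0.05      ]
top [ 0.47163837 -0.2252083   0.05      ]
scene [ 0.47733226 -0.2210596   0.05      ]
scene [ 0.60936523 -0.21647326  0.05      ]Traceback (most recent call last):
  File "<stdin>", line 16, in <module>
  File "<stdin>", line 9, in fit
ValueError: max() iterable argument is empty
```

```bash
python3 - <<'E'
from h import *
r=ray("scene",215.6,201.3,.05);l=ray("scene",267.4,232.5,.05);print(l,r,(l+r)/2,np.linalg.norm(l-r))
print(ray("scene",356.0,122.9,.04))
# tin bottom-front depth check + puree, bean
for n,u,v,z,w in(("top",235.4,284,.055,"puree"),("top",163.6,120.1,.108,"bean"),("top",242.1,118,.1,"soup"),("top",281,135,.025,"tape"),("scene",213.6,131.4,.055,"puree"),("scene",433.5,150,.108,"bean"),("scene",388,225.4,.1,"soup")):print(w,ray(n,u,v,z))
from bench import *
from scipy.spatial.transform import Rotation as R
print(R.from_rotvec(get_state()["tool_rot"]).as_matrix().round(3))
print(camera_info("wrist"))
p,d=get_image("wrist");cv2.imwrite("pics/w0.png",p[:,:,::-1])
E
```

```text
[ 0.59219952 -0.06787003  0.05      ] [ 0.47315916 -0.07436832  0.05      ] [ 0.53267934 -0.07111917  0.05      ] 0.11921759669704328
[0.57339058 0.26513137 0.04      ]
puree [0.36008673 0.04837627 0.055     ]
bean [0.74842341 0.23616401 0.108     ]
soup [0.76399668 0.04645771 0.1       ]
tape [ 0.7498659  -0.05235629  0.025     ]
puree [0.36030306 0.05142575 0.055     ]
bean [0.74951378 0.24020503 0.108     ]
soup [0.76559407 0.04922267 0.1       ]
[[-0.001 -0.906  0.423]
 [-0.002  0.423  0.906]
 [-1.    -0.    -0.002]]
{'intrinsics': array([[334.28360282,   0.        , 283.25070331],
       [  0.        , 334.28360282, 207.86892609],
       [  0.        ,   0.        ,   1.        ]]), 'mount': array([[-4.32056036e-04,  2.90873204e-01, -9.56761513e-01,
        -1.44829355e-01],
       [ 5.05146479e-04,  9.56761544e-01,  2.90872985e-01,
         7.97712853e-02],
       [ 9.99999779e-01, -3.57631281e-04, -5.60308175e-04,
        -1.21183702e-03],
       [ 0.00000000e+00,  0.00000000e+00,  0.00000000e+00,
         1.00000000e+00]])}
```

View pics/w0.png

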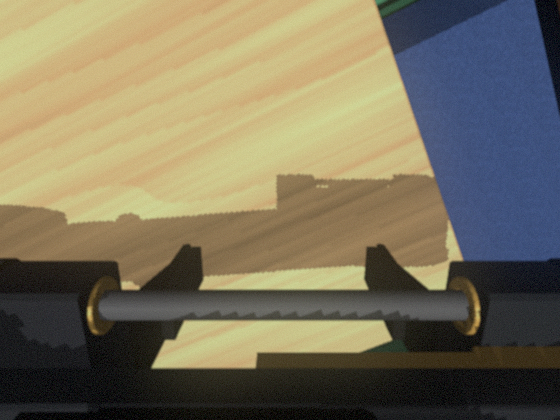

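Both views agree: the tin is at (0.572, 0.265), the gate midpoint at (0.532, −0.0725) with a 120 mm post spacing, and lane x is (0.049, −0.999). The wrist picture shows only the fingers and bare table. First move: turn the jaws across the lane and narrow them to 46 mm, so the two fingers cradle the tin.

jog_arm:
  targets:
    - [10.4, 0, 0, 0, 0, 0, 4.6]
    - [10.4, 0, 0, 0, 0, 0, 4.6]
    - [10.4, 0, 0, 0, 0, 0, 4.6]
    - [10.4, 0, 0, 0, 0, 0, 4.6]
    - [10.4, 0, 0, 0, 0, 0, 4.6]
    - [10.2, 0, 0, 0, 0, 0, 4.6]
    - [0, 0, 0, 0, 0, 0, 4.6]
    - [0, 0, 0, 0, 0, 0, 4.6]

```text
time: 1.15
position: [0.2749, 0.5889, 0.2414]
tool_rot: [-0.041, 1.571, 0.04]
ft_force: [0.7, 0.6, 0.4]
grip_width: 0.532
```

```bash
cat >> h.py <<'E'
from scipy.spatial.transform import Rotation as R
X=np.array([.049,-.9988,0]);Y=np.array([.9988,.049,0]);O=np.array([.532,-.0725,0])
def st():
    from bench import get_state
    s=get_state();M=R.from_rotvec(s["tool_rot"]).as_matrix();p=s["position"]
    print("t",s["time"],"p",p.round(4),"lane",((p-O)@X).round(4),((p-O)@Y).round(4),"F",s["ft_force"].round(1),"w",s["grip_width"]*87);return s,M,p
def go(P):
    s,M,p=st();print(M.round(3));print("tool shift cm",(M.T@(np.array(P)-p)*100).round(2))
E
python3 -c "
from h import *
go([.568,.351,.24])"
```

```text
t 1.15 p [0.2749 0.5889 0.2414] lane -0.6732 -0.2244 F [0.7 0.6 0.4] w 46.28419946927865
[[-0.    -0.051  0.999]
 [-0.     0.999  0.051]
 [-1.    -0.    -0.   ]]
tool shift cm [  0.14 -25.27  28.05]
```

jog_arm:
  targets:
    - [0, 0, 0, 0, -3.6, 4.0, 4.6]
    - [0, 0, 0, 0, -3.6, 4.0, 4.6]
    - [0, 0, 0, 0, -3.6, 4.0, 4.6]
    - [0, 0, 0, 0, -3.6, 4.0, 4.6]
    - [0, 0, 0, 0, -3.6, 4.0, 4.6]
    - [0, 0, 0, 0, -3.6, 4.0, 4.6]
    - [0, 0, 0, 0, -3.6, 4.0, 4.6]
    - [0, 0, 0, 0, 0, 0, 4.6]
    - [0, 0, 0, 4, 0, 0, 4.6]
    - [0, 0, 0, 0, 0, 0, 4.6]

```text
time: 2.4
position: [0.5641, 0.3507, 0.1981]
tool_rot: [-0.043, 1.577, 0.038]
ft_force: [-0.7, 0.5, -0.3]
grip_width: 0.527
```

```bash
python3 - <<'E'
from h import *
from bench import *
go([.568,.351,.026])
s,M,p=st()
c=camera_info("wrist");im,d=get_image("wrist");cv2.imwrite("pics/w1.png",im[:,:,::-1])
T=np.eye(4);T[:3,:3]=M;T[:3,3]=p;np.savez("w1.npz",p=im,d=d,T=T@c["mount"])
E
```

```text
t 2.4 p [0.5641 0.3507 0.1981] lane -0.4211 0.0528 F [-0.7  0.5 -0.3] w 45.87177215557359
[[-0.006 -0.051  0.999]
 [-0.003  0.999  0.051]
 [-1.    -0.003 -0.007]]
tool shift cm [17.21  0.06  0.5 ]
t 2.4 p [0.5641 0.3507 0.1981] lane -0.4211 0.0528 F [-0.7  0.5 -0.3] w 45.87177215557359
```

View pics/w1.png

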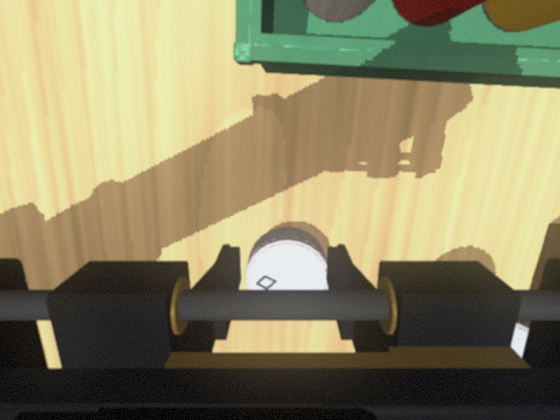

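Wrist view: the tin at columns 247–328 sits almost centred between the fingers. The crate is behind, at the top of the picture, so I'll check its clearance before descending.

```bash
python3 - <<'E'
from h import *
z=np.load("w1.npz");T=z["T"];d=z["d"];K=camera_info("wrist")["intrinsics"]
def pt(u,v):
    D=d[v,u];return (T@[ (u-K[0,2])/K[0,0]*D,-(v-K[1,2])/K[1,1]*D,-D,1])[:3].round(3)
for q in((300,55),(245,45),(260,68),(500,72),(288,260),(300,250),(230,280)):print(q,d[q[1],q[0]],pt(*q))
E
```

```text
(300, 55) 0.17599133 [0.567 0.456 0.151]
(245, 45) 0.17282507 [0.538 0.459 0.153]
(260, 68) 0.31500447 [0.535 0.462 0.003]
(500, 72) 0.1771904 [0.673 0.453 0.151]
(288, 260) 0.33119154 [0.571 0.284 0.041]
(300, 250) 0.3288798 [0.582 0.295 0.04 ]
(230, 280) 0.14963461 [0.54  0.354 0.209]
```

jog_arm:
  targets:
    - [0, 0, 0, 0, -2.0, 0.5, 4.6]
    - [0, 0, 0, 5, 0, 0, 4.6]
    - [0, 0, 0, 5, 0, 0, 4.6]
    - [0, 0, 0, 4, 0, 0, 4.6]
    - [0, 0, 0, 2, 0, 0, 4.6]
    - [0, 0, 0, 0, 0, 0, 4.6]
    - [0, 0, 0, 0, 0, 0, 4.6]

```text
time: 3.32
position: [0.5745, 0.3317, 0.044]
tool_rot: [-0.036, 1.567, 0.039]
ft_force: [0.9, 0.6, -0.5]
grip_width: 0.528
```

```bash
python3 - <<'E'
from h import *
from bench import *
go([.569,.330,.026])
im,d=get_image("wrist");cv2.imwrite("pics/w2.png",im[:,:,::-1])
im,d=get_image("scene");cv2.imwrite("pics/s2.png",im[:,:,::-1])
im,d=get_image("top");cv2.imwrite("pics/t2.png",im[:,:,::-1])
E
```

```text
t 3.325 p [0.5745 0.3317 0.044 ] lane -0.4016 0.0623 F [ 0.9  0.6 -0.5] w 45.89636397586609
[[ 0.003 -0.048  0.999]
 [ 0.002  0.999  0.048]
 [-1.     0.002  0.003]]
tool shift cm [ 1.8  -0.15 -0.57]
```

View pics/w2.png

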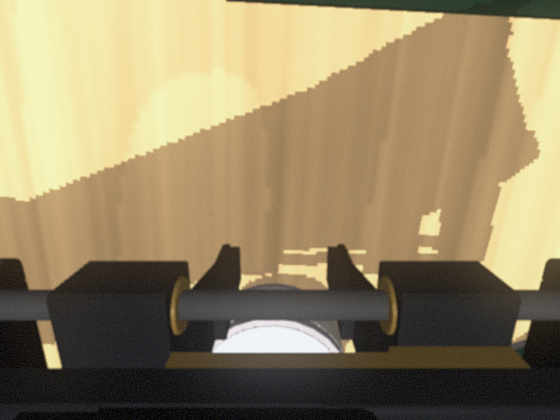

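View pics/s2.png

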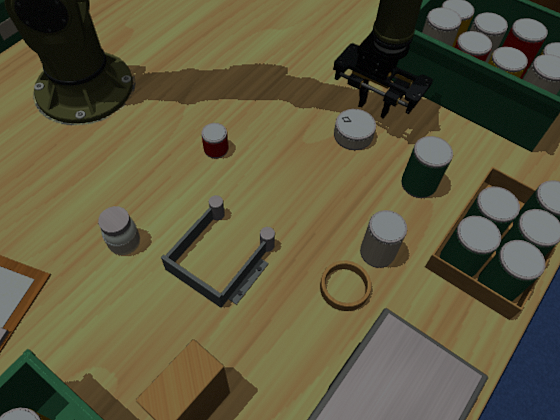

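View pics/t2.png

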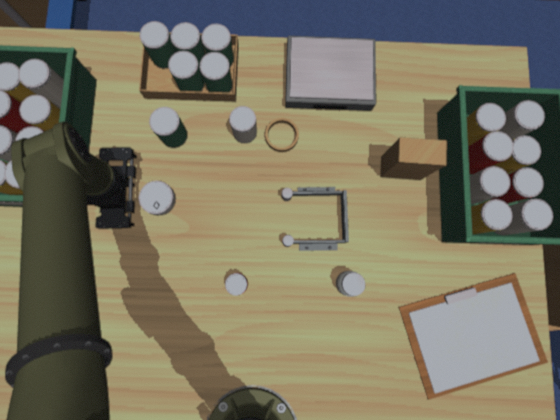

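The fingertips are down behind the tin with nothing touching. I'll make a small lateral trim, drop to 7 mm tip height, then start the diagonal push.

jog_arm:
  targets:
    - [0, 0, 0, 1.0, 0, -0.4, 4.6]
    - [0, 0, 0, 0.8, 0, 0, 4.6]
    - [0, 0, 0, 0, 0, 0, 4.6]
    - [0, 0, 0, 0, -1.0, 0, 4.6]
    - [0, 0, 0, 0, -1.0, 0, 4.6]
    - [0, 0, 0, 0, -1.0, -0.2, 4.6]
    - [0, 0, 0, 0, -1.0, -0.3, 4.6]
    - [0, 0, 0, 0, 0, 0, 4.6]
    - [0, 0, 0, 0, 0, 0, 4.6]

```text
time: 4.6
position: [0.5658, 0.2908, 0.0237]
tool_rot: [-0.038, 1.57, 0.038]
ft_force: [0.1, -0.4, 1.4]
grip_width: 0.529
```

```bash
cat >> h.py <<'E'
def snap(tag):
    from bench import get_image
    s,M,p=st();print(M.round(3))
    for n in("wrist","scene","top"):
        im,d=get_image(n);np.savez(f"{n}_{tag}.npz",p=im,d=d);cv2.imwrite(f"pics/{n}_{tag}.png",im[:,:,::-1])
E
python3 -c "
from h import *
snap('a')
import cv2
s=cv2.imread('pics/scene_a.png')[40:220,230:470];w=cv2.imread('pics/wrist_a.png')
cv2.imwrite('pics/a.png',np.hstack([cv2.resize(s,(400,300)),cv2.resize(w,(400,300))]))"
```

```text
t 4.6 p [0.5658 0.2908 0.0237] lane -0.3612 0.0515 F [ 0.1 -0.4  1.4] w 46.053776007326015
[[ 0.    -0.048  0.999]
 [ 0.     0.999  0.048]
 [-1.     0.     0.   ]]
```

View pics/a.png

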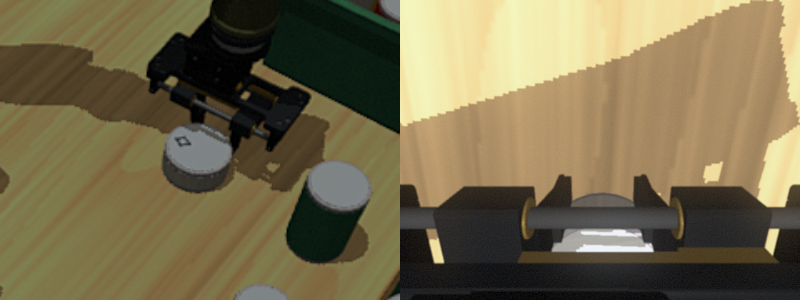

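The tin is cradled between both fingers (bright lid centred in the wrist view). Continuing the diagonal push.

jog_arm:
  targets:
    - [0, 0, 0, 0, -1.0, -0.24, 4.6]
    - [0, 0, 0, 0, -1.5, -0.36, 4.6]
    - [0, 0, 0, 0, -1.5, -0.36, 4.6]
    - [0, 0, 0, 0, -1.5, -0.36, 4.6]
    - [0, 0, 0, 0, -1.5, -0.36, 4.6]
    - [0, 0, 0, 0, -1.5, -0.36, 4.6]
    - [0, 0, 0, 0, -1.5, -0.36, 4.6]
    - [0, 0, 0, 0, -1.5, -0.36, 4.6]
    - [0, 0, 0, 0, -1.0, -0.24, 4.6]
    - [0, 0, 0, 0, 0, 0, 4.6]

```text
time: 6.0
position: [0.5418, 0.1631, 0.0236]
tool_rot: [-0.037, 1.571, 0.036]
ft_force: [-0.4, 0.1, 0.4]
grip_width: 0.527
```

```bash

python3 -c "
from h import *
snap('b')"
```

```text
t 6.0 p [0.5418 0.1631 0.0236] lane -0.2349 0.0214 F [-0.4  0.1  0.4] w 45.850953938974776
[[-0.    -0.047  0.999]
 [-0.     0.999  0.047]
 [-1.    -0.    -0.   ]]
```

View pics/scene_b.png

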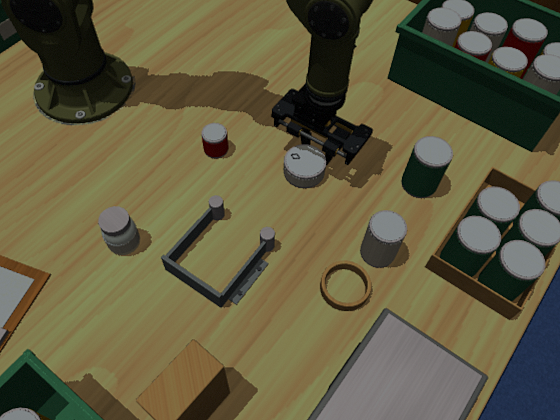

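View pics/top_b.png

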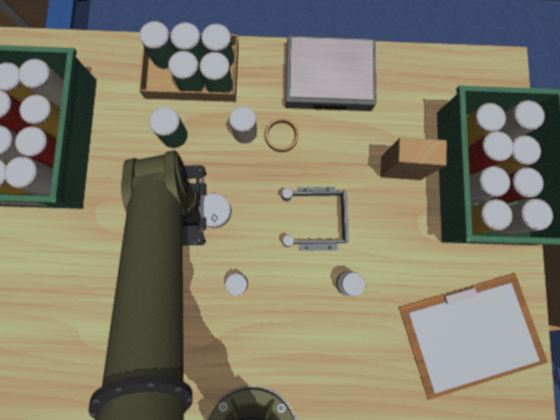

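```bash
cat >> h.py <<'E'
from scipy.optimize import least_squares
def tin(tag,guess_lane):
    """circle (r 43 mm) to the front rim of the lid, seen from top and scene"""
    g=O+X*guess_lane[0]+Y*guess_lane[1];g[2]=.038
    for n in("top","scene"):
        p=np.load(f"{n}_{tag}.npz")["p"];hsv=cv2.cvtColor(p,cv2.COLOR_RGB2HSV)
        m=((hsv[...,1]<60)&(hsv[...,2]>(110 if n=="top" else 100))).astype(np.uint8)
        u,v=proj(n,g);k,l,s,c=cv2.connectedComponentsWithStats(m)
        i=l[int(round(v)),int(round(u))]
        if i==0: print(n,"no blob at",u,v);continue
        cs,_=cv2.findContours((l==i).astype(np.uint8),cv2.RETR_EXTERNAL,cv2.CHAIN_APPROX_NONE)
        W=np.array([ray(n,a,b,.038) for a,b in cs[0][:,0]])-O
        q=np.c_[W@X,W@Y]
        q=q[q[:,0]>guess_lane[0]+.008]
        f=least_squares(lambda c:np.hypot(q[:,0]-c[0],q[:,1]-c[1])-.0425,guess_lane,loss="soft_l1",f_scale=.001)
        print(n,tag,"tin lane",f.x.round(4),"rms",np.sqrt(np.mean((np.hypot(*(q-f.x).T)-.0425)**2)).round(4),len(q),s[i])
E
python3 -c "
from h import *
tin('b',(-.19,.021))
for n in('top','scene'):
  z=np.load(n+'0.npz');np.savez(n+'_0.npz',**z)
tin('0',(-.335,.057))
"
```

```text
top b tin lane [-0.1854  0.0197] rms 0.0014 50 [203 193  28  35 797]
scene b tin lane [-0.1912  0.0214] rms 0.0008 47 [284 147  42  31 873]
top 0 tin lane [-0.3327  0.0558] rms 0.0008 44 [138 180  35  35 926]
scene 0 tin lane [-0.3379  0.0563] rms 0.0009 43 [336 109  40  30 887]
```

jog_arm:
  targets:
    - [0, 0, 0, 0, -1.0, -0.24, 4.6]
    - [0, 0, 0, 0, -1.4, -0.33, 4.6]
    - [0, 0, 0, 0, -1.4, -0.33, 4.6]
    - [0, 0, 0, 0, -1.4, -0.33, 4.6]
    - [0, 0, 0, 0, -1.4, -0.33, 4.6]
    - [0, 0, 0, 0, -1.3, -0.31, 4.6]
    - [0, 0, 0, 0, -1.0, -0.22, 4.6]
    - [0, 0, 0, 0, -1.0, 0, 4.6]
    - [0, 0, 0, 0, -0.6, 0, 4.6]
    - [0, 0, 0, 0, 0, 0, 4.6]

```text
time: 7.4
position: [0.5261, 0.0578, 0.0235]
tool_rot: [-0.038, 1.571, 0.037]
ft_force: [-0.5, 1.5, -1.2]
grip_width: 0.532
```

```bash

python3 -c "
from h import *
snap('c');tin('c',(-.085,0))"
```

```text
t 7.4 p [0.5261 0.0578 0.0235] lane -0.1304 0.0005 F [-0.5  1.5 -1.2] w 46.26569927541883
[[-0.    -0.048  0.999]
 [-0.     0.999  0.048]
 [-1.    -0.    -0.   ]]
top c tin lane [-0.0816 -0.0009] rms 0.0009 44 [247 200  25  35 715]
scene c tin lane [-0.0871  0.0014] rms 0.0007 49 [246 175  43  34 982]
```

View pics/top_c.png

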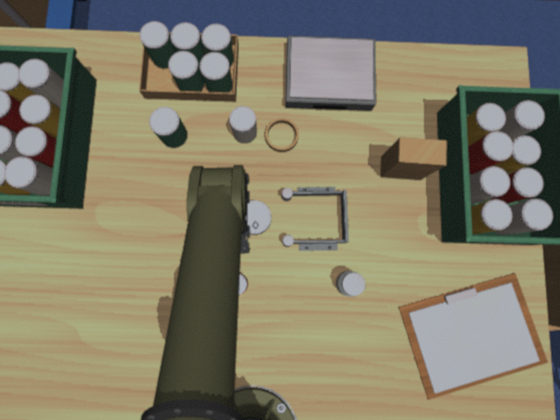

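View pics/scene_c.png

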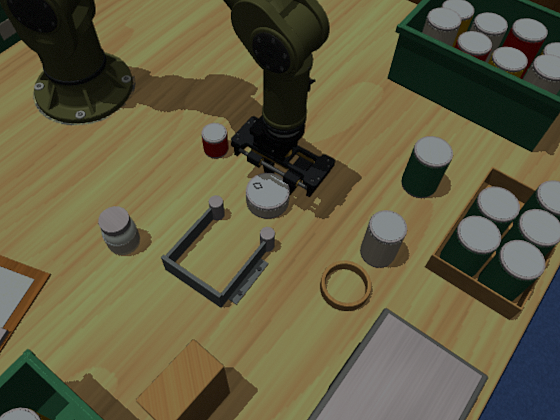

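The tin is centred to under 1 mm in both views and sits 84 mm before the gate. Now pushing straight through.

jog_arm:
  targets:
    - [0, 0, 0, 0, -0.8, 0, 4.6]
    - [0, 0, 0, 0, -1.0, 0, 4.6]
    - [0, 0, 0, 0, -1.0, 0, 4.6]
    - [0, 0, 0, 0, -1.0, 0, 4.6]
    - [0, 0, 0, 0, -1.0, 0, 4.6]
    - [0, 0, 0, 0, -0.8, 0, 4.6]
    - [0, 0, 0, 0, -0.5, 0, 4.6]
    - [0, 0, 0, 0, 0, 0, 4.6]

```text
time: 8.55
position: [0.5291, -0.003, 0.0236]
tool_rot: [-0.038, 1.57, 0.037]
ft_force: [-0.6, -0.2, 0.2]
grip_width: 0.528
```

```bash

python3 -c "
from h import *
snap('d');tin('d',(-.023,0))
s=cv2.imread('pics/scene_d.png')[120:320,140:340];w=cv2.imread('pics/top_d.png')[160:270,240:370]
cv2.imwrite('pics/d.png',np.hstack([cv2.resize(s,(400,400)),cv2.resize(w,(400,400))]))"
```

```text
t 8.55 p [ 0.5291 -0.003   0.0236] lane -0.0696 0.0005 F [-0.6 -0.2  0.2] w 45.94716640799061
[[ 0.    -0.048  0.999]
 [-0.     0.999  0.048]
 [-1.    -0.     0.   ]]
top d tin lane [-0.0213 -0.0014] rms 0.0049 50 [276 200  20  35 488]
scene d tin lane [-0.0262  0.0012] rms 0.0007 51 [ 227  196   45   35 1068]
```

View pics/d.png

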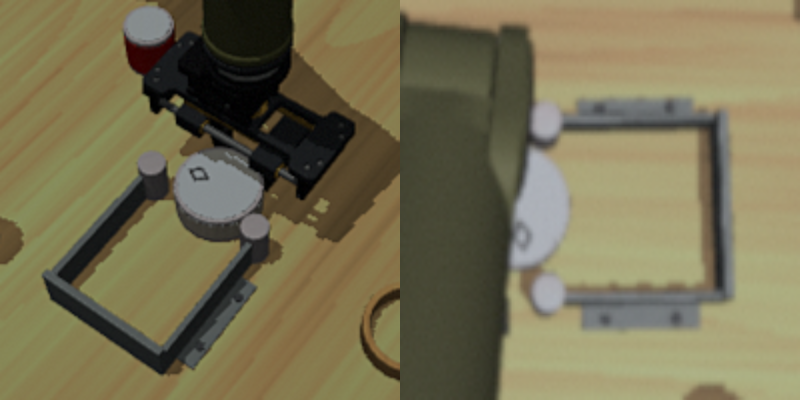

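The tin is entering evenly between the posts, with no contact force. Continuing until it is well inside the lane.

jog_arm:
  targets:
    - [0, 0, 0, 0, -0.6, 0, 4.6]
    - [0, 0, 0, 0, -0.8, 0, 4.6]
    - [0, 0, 0, 0, -0.8, 0, 4.6]
    - [0, 0, 0, 0, -0.8, 0, 4.6]
    - [0, 0, 0, 0, -0.8, 0, 4.6]
    - [0, 0, 0, 0, -0.8, 0, 4.6]
    - [0, 0, 0, 0, -0.8, 0, 4.6]
    - [0, 0, 0, 0, 0, 0, 4.6]

```text
time: 9.7
position: [0.5317, -0.0576, 0.0236]
tool_rot: [-0.037, 1.57, 0.036]
ft_force: [0.0, 0.2, 0.9]
grip_width: 0.531
```

```bash

python3 -c "
from h import *
snap('e');tin('e',(.03,0))
s=cv2.imread('pics/scene_e.png')[120:320,140:340];w=cv2.imread('pics/top_e.png')[160:270,240:370]
cv2.imwrite('pics/e.png',np.hstack([cv2.resize(s,(400,400)),cv2.resize(w,(400,400))]))"
```

```text
t 9.7 p [ 0.5317 -0.0576  0.0236] lane -0.0149 0.0004 F [0.  0.2 0.9] w 46.19132224377234
[[ 0.    -0.047  0.999]
 [-0.001  0.999  0.047]
 [-1.    -0.001  0.   ]]
top no blob at 298.61459234408494 215.78937341871193
scene e tin lane [0.029  0.0012] rms 0.0007 54 [ 209  216   46   37 1131]
```

View pics/e.png

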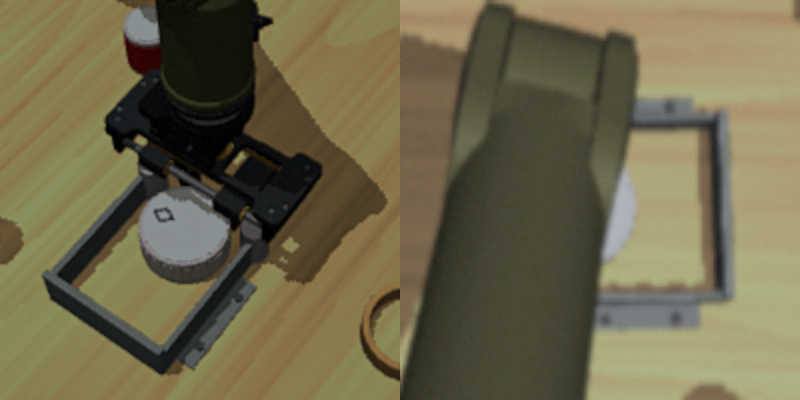

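The tin is through the gate at lane x ≈ 0.03. Next is 6.2 cm more, then small steps while watching the force.

jog_arm:
  targets:
    - [0, 0, 0, 0, -0.6, 0, 4.6]
    - [0, 0, 0, 0, -0.8, 0, 4.6]
    - [0, 0, 0, 0, -0.8, 0, 4.6]
    - [0, 0, 0, 0, -0.8, 0, 4.6]
    - [0, 0, 0, 0, -0.8, 0, 4.6]
    - [0, 0, 0, 0, -0.8, 0, 4.6]
    - [0, 0, 0, 0, -0.8, 0, 4.6]
    - [0, 0, 0, 0, -0.5, 0, 4.6]
    - [0, 0, 0, 0, -0.3, 0, 4.6]
    - [0, 0, 0, 0, 0, 0, 4.6]

```text
time: 11.1
position: [0.5347, -0.1186, 0.0236]
tool_rot: [-0.038, 1.57, 0.038]
ft_force: [-0.9, -0.1, -0.8]
grip_width: 0.53
```

jog_arm:
  targets:
    - [0, 0, 0, 0, -0.2, 0, 4.6]
    - [0, 0, 0, 0, -0.1, 0, 4.6]
    - [0, 0, 0, 0, 0, 0, 4.6]

```text
time: 11.48
position: [0.5349, -0.1211, 0.0236]
tool_rot: [-0.038, 1.57, 0.038]
ft_force: [0.2, 0.6, 0.4]
grip_width: 0.531
```

```bash

python3 -c "
from h import *
snap('f');tin('f',(.095,0))
s=cv2.imread('pics/scene_f.png')[120:320,140:340];w=cv2.imread('pics/wrist_f.png')
cv2.imwrite('pics/f.png',np.hstack([cv2.resize(s,(400,400)),cv2.resize(w,(400,400))]))"
```

```text
t 11.475 p [ 0.5349 -0.1211  0.0236] lane 0.0487 0.0005 F [0.2 0.6 0.4] w 46.188800404622725
[[ 0.    -0.049  0.999]
 [ 0.     0.999  0.049]
 [-1.     0.     0.   ]]
top no blob at 324.16885503090145 215.34196773172687
scene f tin lane [0.0917 0.0015] rms 0.0007 55 [ 187  240   48   39 1206]
```

View pics/f.png

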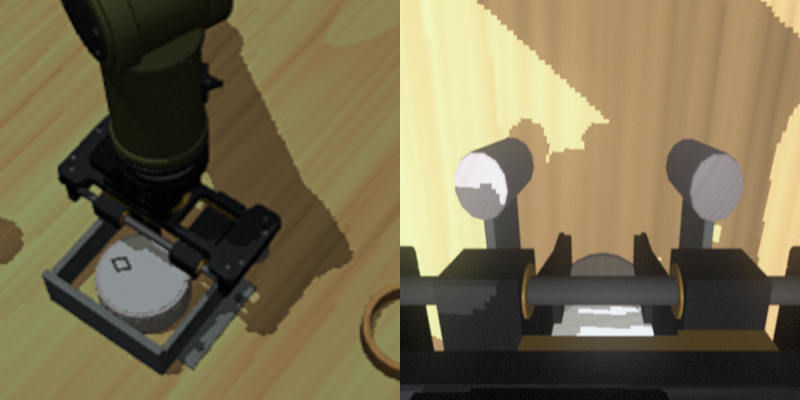

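The tin is about 6–7 mm short of the stop and there is no resistance yet. Creeping on.

jog_arm:
  targets:
    - [0, 0, 0, 0, -0.2, 0, 4.6]
    - [0, 0, 0, 0, -0.2, 0, 4.6]
    - [0, 0, 0, 0, 0, 0, 4.6]

```text
time: 12.0
position: [0.535, -0.1257, 0.0236]
tool_rot: [-0.038, 1.57, 0.037]
ft_force: [0.1, 1.0, 0.8]
grip_width: 0.529
```

jog_arm:
  targets:
    - [0, 0, 0, 0, -0.1, 0, 4.6]
    - [0, 0, 0, 0, 0, 0, 4.6]

```text
time: 12.25
position: [0.5351, -0.1263, 0.0236]
tool_rot: [-0.038, 1.57, 0.038]
ft_force: [-0.1, 1.7, 0.2]
grip_width: 0.529
```

jog_arm:
  targets:
    - [0, 0, 0, 0, -0.1, 0, 4.6]
    - [0, 0, 0, 0, 0, 0, 4.6]

```text
time: 12.5
position: [0.5351, -0.127, 0.0236]
tool_rot: [-0.038, 1.57, 0.038]
ft_force: [-0.2, 0.8, 0.8]
grip_width: 0.531
```

jog_arm:
  targets:
    - [0, 0, 0, 0, -0.1, 0, 4.6]
    - [0, 0, 0, 0, 0, 0, 4.6]

```text
time: 12.75
position: [0.5351, -0.1272, 0.0235]
tool_rot: [-0.037, 1.571, 0.04]
ft_force: [-0.8, 4.3, 2.0]
grip_width: 0.529
```

jog_arm:
  targets:
    - [0, 0, 0, 0, -0.1, 0, 4.6]
    - [0, 0, 0, 0, 0, 0, 4.6]

```text
time: 13.0
position: [0.5352, -0.1273, 0.0235]
tool_rot: [-0.037, 1.571, 0.041]
ft_force: [-0.5, 6.3, 1.9]
grip_width: 0.529
```

```bash

python3 -c "
from h import *
snap('g');tin('g',(.098,0))
s=cv2.imread('pics/scene_g.png')[200:310,150:260];w=cv2.imread('pics/scene_f.png')[200:310,150:260]
cv2.imwrite('pics/g.png',np.hstack([cv2.resize(s,(400,400)),cv2.resize(w,(400,400))]))"
```

```text
t 13.0 p [ 0.5352 -0.1273  0.0235] lane 0.0549 0.0005 F [-0.5  6.3  1.9] w 46.01603364266186
[[-0.001 -0.049  0.999]
 [ 0.002  0.999  0.049]
 [-1.     0.002 -0.   ]]
top no blob at 325.34629402143975 215.32135305358486
scene g tin lane [0.0971 0.0015] rms 0.0008 58 [ 185  242   48   39 1206]
```

View pics/g.png

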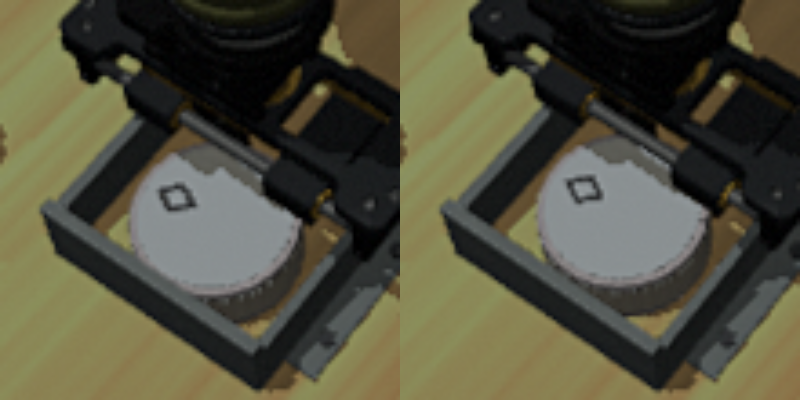

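Force has risen to 6 N with no further motion, so the tin is against the stop. I'll back straight off along the lane, then lift.

jog_arm:
  targets:
    - [0, 0, 0, 0, 0.5, 0, 4.6]
    - [0, 0, 0, 0, 1.0, 0, 4.6]
    - [0, 0, 0, 0, 1.5, 0, 4.6]
    - [0, 0, 0, 0, 0, 0, 4.6]
    - [0, 0, 0, -3, 0, 0, 4.6]
    - [0, 0, 0, -5, 0, 0, 4.6]
    - [0, 0, 0, -5, 3, 0, 4.6]
    - [0, 0, 0, -3, 5, 0, 4.6]
    - [0, 0, 0, 0, 5, 0, 4.6]
    - [0, 0, 0, 0, 5, 0, 4.6]

```text
time: 14.4
position: [0.5253, 0.0817, 0.1844]
tool_rot: [-0.037, 1.568, 0.038]
ft_force: [1.0, 0.3, 0.1]
grip_width: 0.528
```

jog_arm:
  targets:
    - [0, 0, 0, 0, 5, 0, 4.6]
    - [0, 0, 0, 0, 5, 0, 4.6]
    - [0, 0, 0, 0, 0, 0, 4.6]
    - [0, 0, 0, 0, 0, 0, 4.6]

```text
time: 14.9
position: [0.5203, 0.1795, 0.1834]
tool_rot: [-0.039, 1.57, 0.037]
ft_force: [0.1, -0.7, 0.1]
grip_width: 0.529
```

```bash

python3 -c "
from h import *
snap('h');tin('h',(.098,0))
for n,a in (('top','top'),('scene','scene')):
  p=np.load(n+'_h.npz')['p'];hsv=cv2.cvtColor(p,cv2.COLOR_RGB2HSV)
  q=np.load(n+'0.npz')['p']
s=cv2.imread('pics/scene_h.png');w=cv2.imread('pics/top_h.png')
cv2.imwrite('pics/h.png',np.hstack([cv2.resize(s,(400,300)),cv2.resize(w,(400,300))]))
cv2.imwrite('pics/h2.png',np.hstack([cv2.resize(s[190:310,150:290],(400,343)),cv2.resize(w[175:255,265:365],(400,343))]))"
```

```text
t 14.9 p [0.5203 0.1795 0.1834] lane -0.2523 0.0007 F [ 0.1 -0.7  0.1] w 46.0065206274983
[[ 0.    -0.048  0.999]
 [-0.001  0.999  0.048]
 [-1.    -0.001  0.   ]]
top h tin lane [ 0.1008 -0.0003] rms 0.0012 44 [310 199  34  35 943]
scene h tin lane [0.0965 0.0015] rms 0.0009 57 [ 185  239   48   42 1476]
```

View pics/h.png

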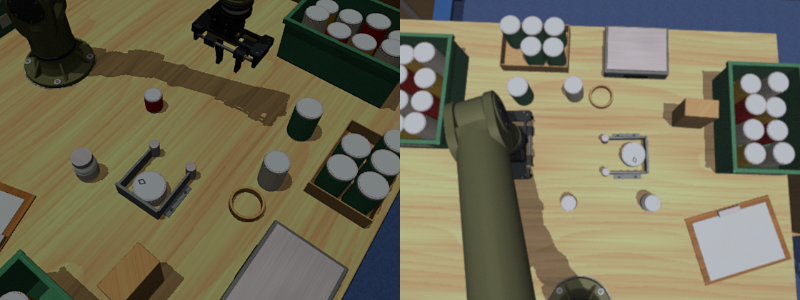

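View pics/h2.png

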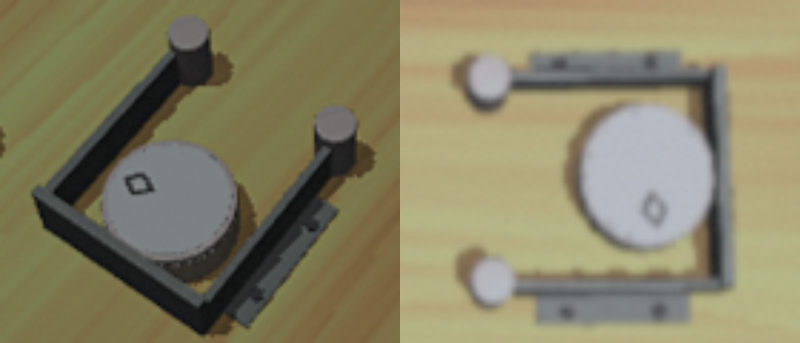

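Both views show the tin flat against the stop (lane x 0.098–0.099 relative to each view's own gate), the arm clear, and the other goods unmoved.

```bash
python3 -c "
from bench import *
print(close_job())"
```

```text
the job is handed in; nothing more can be done
None
```

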